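# Nudge the carrier plate home onto the locating pins

### The job

The aluminium plate is sitting high and crooked on the fixture, partly on the ledge at its left. Push the plate with your fingertips, squaring it to the far fence and sliding it along to the right, until its two round holes drop over the two locating pins and it lies flat and fully down on the fixture's bed. Only push it, never lift or tip it up; leave the screwdriver, the bracket and the spudger beside the fixture where they are, and finish with the hand clear.

Things in the scene. Friction and masses are not known exactly. Their poses are not given: they have to be found in the camera images.
- fixture: Fixed dark steel fixture. Origin at its underside, below the centre of the plate's final place; x towards the fence (away from the robot), y left along the fence, z up. Bed: flat top at z = 15 mm, from x = -72 to 58 and y = -90 to 130 mm. The seated plate has the fixture's axes, with its centre at x = 0, y = 0 and its underside at z = 15 mm
- fence (a point): middle of the lower edge of the near face of the steel fence that runs along the whole far edge of the bed (fixture x = 45.7 mm, y = 20 mm, z = 15 mm). Fence: 12 mm thick, 214 mm long, 22 mm high above the bed (screw heads 3 mm more). The seated plate's far edge is 0.7 mm from it
- ledge (a point): middle of the right-hand upper edge of the steel ledge on the left part of the bed (fixture x = -11, y = 84, z = 20 mm). Ledge: 5 mm high above the bed, level with the pin tops, from fixture y = 84 to 130 mm and x = -66 to 44 mm. The seated plate's left end is 4 mm from it
- pin_r (a point): centre of the top of the right (-y) locating pin: diameter 9 mm, 5 mm tall, tapering over its top 3 mm to a flat tip of diameter 4 mm; at fixture x = 0, y = -35 mm
- pin_l (a point): the same point of the left (+y) locating pin; at fixture x = 0, y = 35 mm
- plate: Loose aluminium plate, 90 (x) by 160 (y) by 10 mm, about 0.36 kg. Origin at the centre of its underside, x towards the fence, z up. Two round holes of diameter 13 mm on its centre line; two slots 10 by 70 mm near its long edges. Starts level, 5 mm above the bed on ledge and pin tops, 15-36 mm left of its seat, 4-14 mm short of it in x, up to 0.1 rad askew; drops 5 mm when its holes are over the pins
- hole_r (a point): centre, at the underside, of the plate's right (-y) round hole: plate x = 0, y = -35 mm
- hole_l (a point): centre, at the underside, of the plate's left (+y) round hole: plate x = 0, y = 35 mm
- driver: loose screwdriver, 146 mm long, 16 mm high, lying beyond the fence; origin at the centre of its underside, long axis y; to be left alone
- bracket: loose small sheet-metal bracket, 22 by 70 by 12 mm, lying at the right of the fixture; origin at the centre of its underside, long axis y, turned about a quarter from the fixture's y; to be left alone
- spudger: loose thin pry stick, 118 mm long, 9 mm wide, 7 mm high, lying in front of the fixture; origin at the centre of its underside, long axis y; to be left alone

How it is judged:
By the outcome, as a careful person would: the job done as asked, in the order asked, and still so for the second after the job is handed in, with the robot touching nothing.
It also fails if it takes over 61 s, if anything falls off the work surface, if the arm or the gripper's body presses on something with over 40 N, if the wrist force passes 120 N, or if a joint passes its speed limit or range.

### The arm

A 7-joint arm with a two-finger parallel gripper is mounted at the origin on a cart in front of the work surface, level with it; the furniture and walls round the work are solid. World frame = base frame: x ahead of the robot, y to its left, z up, the work surface at z = 0. Lengths are in m, angles in rad, forces in N, time in s.
With the tool pointing down it reaches from about 0.35 to 0.9 m from the base axis. Payload 19.9 kg.
Tool frame: the origin (TCP) lies between the finger pads; the fingertips stand 19 mm ahead of it and the grasp point (between the pads) is the TCP; z points along the fingers, y is the line along which they close (so a half turn about z gives the same grasp; the last joint's range is limited). The gripper opens to 85 mm and grips with 20 to 120 N. Pads are 22 mm wide; open, the fingers measure 114 mm over their backs; the gripper's body (76 mm by 85 mm) begins 54 mm behind the grasp point. The pads swing forward as they close: fully open they stand 13 mm farther back than shut.
Start: joints at [1.22, 0.417, -0.01, 1.614, 0.005, 1.111, -0.053], TCP at [0.191, -0.595, 0.224] pointing down, gripper open.
Joint ranges: [-2.81, 2.81], [-0.39, 2.02], [-1.27, 1.25], [0.06, 2.57], [-1.19, 4.33], [0.19, 2], [-2.82, 2.82]. Speed limits (rad/s): [1.89, 1.89, 2.39, 2.39, 3.01, 3.01, 3.01].

### API

Orientations are given as a unit quaternion [x, y, z, w].
In Python, from cell import readout, cams, ticket gives the robot as it stands. The module is installed in compiled form; this text tells all that it offers.
- The arm moves only by the tool servo_tool, never from a script. Its argument "plan" is a list of rows, each an object with "translation": the shift along the world's x, y, z in cm, a list of three; "spin": the turn about the world's z in rad. In form: [{"translation": [tx, ty, tz], "spin": spin}, ...]. A call has 1 to 12 rows; each row shifts and turns the commanded pose from where the row before left it; what a row does not reach is not made up. A row lasts 1/8 s, in which the tool goes at most 62.5 mm and 10.7 degrees, less where a joint would pass 70% of its speed; a pose out of reach is approached as far as the arm can. A call with a gripper value outside its range is refused whole. "jaw" is the finger opening in cm, from 0 to 8.54, set as the call begins (left out, the last holds). The fingers move at their own pace and stop on an object; "newtons" is the grip in N (left out, the last holds). Time passes only in rows, so rows that do not move let the fingers close. It gives the time, the measured TCP pose, the force, the opening and the grip force at its end, in the units of the state.
- readout.read_state(): the state, without advancing time (a new reading comes with each control period).
- cams.grab_frame(name): name is "scene" or "top"; returns a dict with "frame" (480x640x3 uint8, red, green, blue), "intrinsics" (3x3 intrinsics, pixels), "xyz" and "rotation" of the camera in the world. Camera axes: x right, y up, looking along -z (the intrinsics and any distortion apply to the point x, -y, -z); pixel columns grow to the right and rows downward; lengths in m; the calibration is good to about 2 mm. A picture is of the moment at which its call begins. There is no depth.
- ticket.close_job(): hands the job in; it is judged then, once.
Trained networks look in the newest picture that a camera, given by its name, has taken for a name from the list of things; names that differ only in an ending like _2 or _b are one class to them, and where a whole thing is asked for, a point or a joint stands for the part that bears it (a point fixed in the world has none). Each returns a list of dicts, best first, with "score" (0 to 1); they miss things now and then, are a little off and sometimes report something else, mostly with a low value. They report only what shows in the picture. A call takes as long as a camera call.
- cams.spot_in(camera, thing): "location" ([x, y, z] in m, in the coordinates of the camera as it stood for that picture, good to about 4 mm: the middle of the surface that is visible of it).
- cams.masks_of(camera, thing): "mask" (480x640 bool, what is visible of it).
The state is a dict: "clock": time; "joint_pos": joint angles; "qvel": joint speeds; "joint_torque": joint torques, N m; "ee_pos": TCP position; "tool_rot": TCP orientation; "ft_force": force on the tool from outside, world axes, zero at the start; "torque": the same for the moment, N m; "grip_width": finger opening in m; "grip_force": force on a finger pad.
Only numpy, scipy, OpenCV 4.12 (cv2) and the standard library are available. Lean on these libraries where they do the work, as an engineer would, in place of code of your own. Each camera call takes 0.05 s, during which the arm holds its last target. There are 200 camera calls.

## Working session

There is one attempt and no reset: what is moved stays moved. The work goes in short steps, Python scripts to look and compute and a tool call to move; the robot and the scene stay as the last step left them, time stands still between calls to the robot, and variables do not carry over. Pictures are saved under pics/ and viewed, at most 10 in all, crops included, and the job is handed in when it is done.

Besides the shell and the picture viewer there is one more tool, called as name([rows], argument=value, ...), one row to a line, values as JSON. servo_tool: Moves the arm, as the interface text tells. Its arguments: {"type":"object","properties":{"plan":{"type":"array","items":{"type":"object","properties":{"translation":{"type":"array","items":{"type":"number"}},"spin":{"type":"number"}}}},"jaw":{"type":"number"},"newtons":{"type":"number"}},"required":["plan"]}

```bash
mkdir -p pics; cat > h.py <<'E'
import numpy as np, cv2
from cell import readout, cams, ticket
def grab(n,f=None):
    d=cams.grab_frame(n)
    if f: cv2.imwrite('pics/'+f,d['frame'][:,:,::-1])
    return d
def w2p(d,P):
    P=np.atleast_2d(P); c=(P-d['xyz'])@R(d); c=c*[1,-1,-1]; u=c@np.array(d['intrinsics']).T
    return u[:,:2]/u[:,2:]
def R(d):
    r=np.array(d['rotation'],float)
    if r.shape==(3,3): return r
    from scipy.spatial.transform import Rotation
    return Rotation.from_quat(r).as_matrix()
def p2w(d,uv,z):
    uv=np.atleast_2d(uv).astype(float); k=np.linalg.inv(np.array(d['intrinsics']))
    r=np.c_[uv,np.ones(len(uv))]@k.T*[1,-1,-1]@R(d).T
    return d['xyz']+r*((z-d['xyz'][2])/r[:,2])[:,None]
def spot(d,n,t):
    return [(round(s['score'],2),np.round(d['xyz']+R(d)@np.array(s['location']),4)) for s in cams.spot_in(n,t)[:2]]
E
python3 - <<'E'
from h import *
s=readout.read_state(); print({k:np.round(v,3) for k,v in s.items()})
for n in ('top','scene'):
    d=grab(n,n+'0.png'); print(n,d['xyz'],d['rotation'],d['intrinsics'],[k for k in d])
    for t in ('fixture','fence','ledge','pin_r','plate','hole_r','hole_l','driver','bracket','spudger'): print(t,spot(d,n,t))
E
```

```text
{'clock': np.float64(0.0), 'joint_pos': array([ 1.219,  0.418, -0.01 ,  1.614,  0.005,  1.111, -0.053]), 'qvel': array([ 0.   , -0.001,  0.001,  0.   , -0.   ,  0.001,  0.001]), 'joint_torque': array([ 0.0000e+00, -8.6445e+01,  6.7900e-01, -4.3490e+01,  1.9000e-02,
        7.0000e-03,  0.0000e+00]), 'ee_pos': array([ 0.19 , -0.595,  0.224]), 'tool_rot': array([ 0.988,  0.154, -0.   , -0.001]), 'ft_force': array([0.237, 0.131, 0.448]), 'torque': array([ 0.035, -0.033,  0.016]), 'grip_force': np.float64(0.0), 'grip_width': np.float64(0.085)}
top [0.36789064 0.19459796 0.89190065] [-0.05927797  0.06341382  0.70849697 -0.70035481] [[512.46439939   0.         320.76166327]
 [  0.         512.46439939 239.10990712]
 [  0.           0.           1.        ]] ['frame', 'intrinsics', 'xyz', 'rotation']
fixture [(0.68, array([0.5465, 0.2615, 0.0178]))]
fence [(0.65, array([0.5435, 0.2653, 0.0126]))]
ledge [(0.8, array([0.5487, 0.2629, 0.0182])), (0.57, array([0.5323, 0.1296, 0.0014]))]
pin_r [(0.95, array([0.5447, 0.2589, 0.0156]))]
plate [(0.58, array([0.5309, 0.2787, 0.0315]))]
hole_r [(0.87
[... 326 characters left out ...]
] [[585.75728984   0.         307.13866987]
 [  0.         585.75728984 246.99427968]
 [  0.           0.           1.        ]] ['frame', 'intrinsics', 'xyz', 'rotation']
fixture [(0.9, array([0.5441, 0.2946, 0.0168]))]
fence [(0.67, array([0.5463, 0.2849, 0.0133]))]
ledge [(0.95, array([0.5476, 0.2923, 0.0168]))]
pin_r [(0.74, array([0.5452, 0.2923, 0.0163]))]
plate [(0.61, array([0.5372, 0.2876, 0.0306]))]
hole_r [(0.94, array([0.534 , 0.2868, 0.0336]))]
hole_l [(0.94, array([0.534 , 0.2868, 0.0336]))]
driver [(0.73, array([0.6294, 0.248 , 0.0117]))]
bracket [(0.66, array([0.534 , 0.1279, 0.0045])), (0.61, array([0.3971, 0.2378, 0.0048]))]
spudger [(0.95, array([0.3933, 0.2368, 0.0074]))]
```

View pics/top0.png

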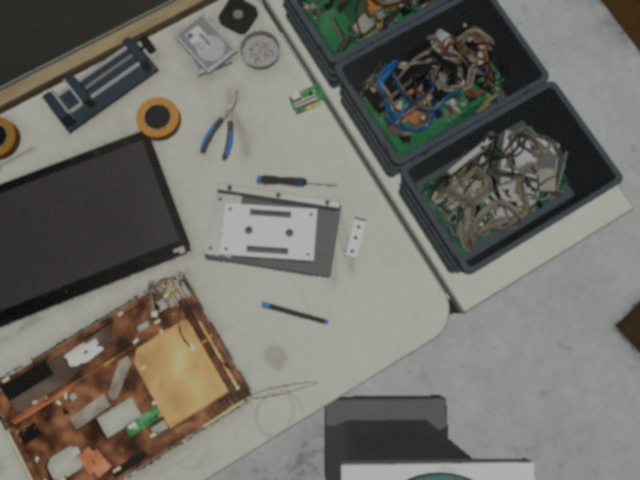

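View pics/scene0.png

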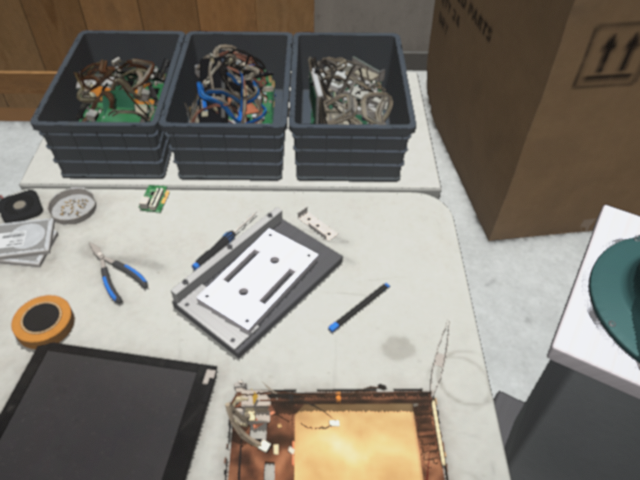

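Top view: plate at about (222–317, 203–262), with holes at (249,231) and (289,233). The fence runs (218,188)–(340,207) and the bed's near right corner is at (330,277). The scene view agrees. I'll enlarge both.

```bash
python3 - <<'E'
import cv2
a=cv2.imread('pics/top0.png')[170:290,195:355]; cv2.imwrite('pics/c1.png',cv2.resize(a,None,fx=5,fy=5,interpolation=cv2.INTER_CUBIC))
a=cv2.imread('pics/scene0.png')[200:360,165:350]; cv2.imwrite('pics/c2.png',cv2.resize(a,None,fx=3.75,fy=3.75,interpolation=cv2.INTER_CUBIC))
E
```

```text
(no output)
```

View pics/c1.png

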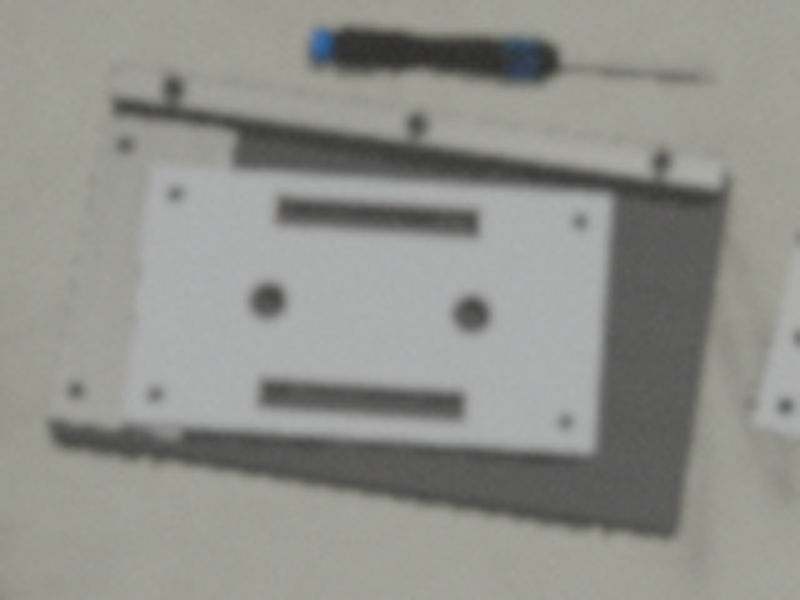

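View pics/c2.png

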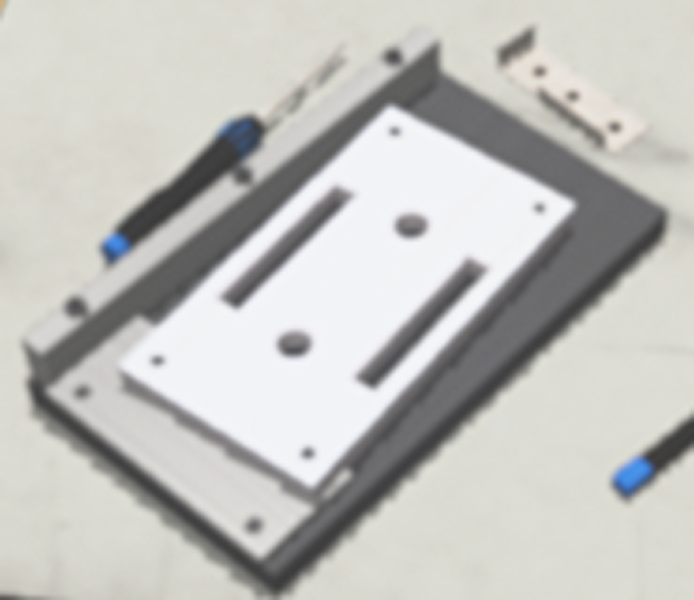

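Crops: plate corners and both holes are clear, as are the fence's top edge, the ledge and the bed's near right corner. I'll fit both poses to these clicked points.

```bash
cat > fit.py <<'E'
from h import *
from scipy.optimize import least_squares
def T(p,P):
    c,s=np.cos(p[2]),np.sin(p[2]); P=np.array(P,float)/1000
    return np.c_[p[0]+c*P[:,0]-s*P[:,1],p[1]+s*P[:,0]+c*P[:,1],P[:,2]]
def pix(U,f,o): return (np.array(U,float)+.5)/f-.5+o
PL=np.array([[45,80,30],[45,-80,30],[-45,-80,30],[-45,80,30],[0,35,30],[0,-35,30]])
def fit(obs,p0,w=2.0):
    # obs: list of (cam, model pts, pixels); per-camera xy offset with 2 mm prior
    def f(q):
        r=[q[3:]/.0015]
        for i,(d,M,U) in enumerate(obs):
            o=np.r_[q[3+2*i:5+2*i],0]
            r.append(((w2p(d,T(q[:3],M)+o)-U)/.5).ravel())
        return np.concatenate(r)
    s=least_squares(f,np.r_[p0,np.zeros(2*len(obs))],loss='soft_l1')
    return s.x,[np.round(w2p(d,T(s.x[:3],M)+np.r_[s.x[3+2*i:5+2*i],0])-U,1).tolist() for i,(d,M,U) in enumerate(obs)]
E
python3 - <<'E'
from fit import *
t=grab('top');s=grab('scene')
pt=pix([[148,168],[613,193],[597,455],[127,424],[268,300],[471,314]],5,[195,170])
ps=pix([[122,365],[390,105],[577,205],[315,490],[294,344],[411,225]],3.75,[165,200])
FT=[[45.7,127,37],[45.7,-87,37],[57.7,-87,37],[44,84,20],[-66,130,20]]
ft=pix([[115,100],[725,190],[728,158],[238,132],[55,420]],5,[195,170])
FS=[[-72,-90,15],[-72,130,15],[45.7,-87,37],[57.7,-87,37],[57.7,127,37],[-66,130,20]]
fs=pix([[665,212],[275,572],[437,57],[425,28],[25,342],[262,560]],3.75,[165,200])
for n,o in (('plate',[(t,PL,pt),(s,PL,ps)]),('fix',[(t,FT,ft),(s,FS,fs)])):
    for oo in (o,o[:1],o[1:]):
        x,r=fit(oo,[.53,.26,0]); print(n,np.round(x,4)); print(r)
E
```

```text
plate [ 0.535   0.2769 -0.0724 -0.0012  0.0006  0.0012 -0.0006]
[[[0.4, -0.3], [-0.2, 0.2], [-0.2, -0.5], [-0.3, -0.0], [0.2, 0.4], [0.4, 0.0]], [[-0.5, 0.8], [0.1, 0.7], [-0.3, -0.3], [-0.0, -0.7], [0.6, -0.0], [0.3, 0.1]]]
plate [ 0.5338  0.2775 -0.0701  0.     -0.    ]
[[[0.3, -0.2], [-0.2, 0.1], [-0.2, -0.6], [-0.3, 0.1], [0.1, 0.4], [0.3, 0.0]]]
plate [ 0.5363  0.2762 -0.0743  0.      0.    ]
[[[-0.5, 0.6], [0.2, 0.7], [-0.3, -0.2], [-0.2, -0.8], [0.5, -0.1], [0.3, 0.1]]]
fix [ 5.426e-01  2.491e-01 -1.642e-01 -1.100e-03 -2.000e-04  1.100e-03
  2.000e-04]
[[[-0.8, -0.5], [0.1, 0.0], [0.5, -0.3], [0.4, 0.3], [-0.8, 0.2]], [[1.5, -0.1], [0.2, 1.9], [1.1, -4.4], [-1.5, -0.2], [-1.2, -0.4], [-0.0, 0.4]]]
fix [ 0.5413  0.2488 -0.1641  0.      0.    ]
[[[-0.8, -0.4], [0.1, 0.1], [0.6, -0.3], [0.4, 0.3], [-0.7, 0.2]]]
fix [ 0.5439  0.2494 -0.1631 -0.     -0.    ]
[[[1.4, -0.2], [0.1, 1.9], [0.9, -4.4], [-1.7, -0.2], [-1.3, -0.4], [-0.1, 0.4]]]
```

```bash
python3 - <<'E'
from h import *
t=grab('top'); print(w2p(t,[[.45,.08,0],[.45,.08,.05],[.4636,.2926,.02]]),p2w(t,[[465,270],[400,175],[555,85],[447,310]],.12))
E
```

```text
[[383.45453242 280.45135796]
 [387.25832695 277.61545015]
 [260.2070308  272.83165726]] [[ 0.45337755 -0.02874376  0.12      ]
 [ 0.60380092  0.06403861  0.12      ]
 [ 0.75231192 -0.19284613  0.12      ]
 [ 0.39365234  0.00184468  0.12      ]]
```

servo_tool([
  {"translation": [3,5,2],"spin": -0.12},
  {"translation": [3,6,2],"spin": -0.12},
  {"translation": [3,6,2],"spin": -0.12},
  {"translation": [3,6,0],"spin": -0.11},
], jaw=5)

```text
clock: 1.75
ee_pos: [0.3031, -0.3808, 0.2815]
tool_rot: [0.997, -0.082, 0.001, 0.001]
ft_force: [2.2, -0.3, -0.4]
grip_width: 0.0495
grip_force: 0.0
```

servo_tool([
  {"translation": [2,6,0]},
  {"translation": [2,6,0]},
  {"translation": [2,6,0]},
  {"translation": [2,6,0]},
  {"translation": [2,6,0]},
  {"translation": [1,6,0]},
  {"translation": [1,6,0]},
  {"translation": [1,4,0]},
  {"translation": [0,0,0]},
])

```text
invalid input at $.plan[0]: expected keys translation, spin
```

servo_tool([
  {"translation": [2,6,0],"spin": 0},
  {"translation": [2,6,0],"spin": 0},
  {"translation": [2,6,0],"spin": 0},
  {"translation": [2,6,0],"spin": 0},
  {"translation": [2,6,0],"spin": 0},
  {"translation": [1,6,0],"spin": 0},
  {"translation": [1,6,0],"spin": 0},
  {"translation": [1,4,0],"spin": 0},
  {"translation": [0,0,0],"spin": 0},
])

```text
clock: 2.88
ee_pos: [0.4311, 0.077, 0.2803]
tool_rot: [0.997, -0.078, 0.0, -0.0]
ft_force: [-0.9, -0.6, 0.8]
grip_width: 0.0497
grip_force: 0.0
```

servo_tool([
  {"translation": [0,0,-6],"spin": 0},
  {"translation": [0,0,-6],"spin": 0},
  {"translation": [0,0,-6],"spin": 0},
  {"translation": [0,0,-5],"spin": 0},
  {"translation": [0,0,-2],"spin": 0},
  {"translation": [0,0,-0.4],"spin": 0},
  {"translation": [0,0,0],"spin": 0},
  {"translation": [0,0,0],"spin": 0},
])

```text
clock: 3.88
ee_pos: [0.4316, 0.0741, 0.0272]
tool_rot: [0.997, -0.08, 0.001, -0.0]
ft_force: [0.5, -0.1, -0.2]
grip_width: 0.05
grip_force: 0.0
```

servo_tool([
  {"translation": [0,0,-0.2],"spin": 0},
  {"translation": [0,0,-0.2],"spin": 0},
  {"translation": [0,0,0],"spin": 0},
])

```text
clock: 4.25
ee_pos: [0.4308, 0.0743, 0.0221]
tool_rot: [0.997, -0.08, -0.0, -0.0]
ft_force: [0.6, -0.1, -0.6]
grip_width: 0.0502
grip_force: 0.0
```

servo_tool([
  {"translation": [0,0,-0.2],"spin": 0},
  {"translation": [0,0,0],"spin": 0},
])

```text
clock: 4.5
ee_pos: [0.4308, 0.0743, 0.02]
tool_rot: [0.997, -0.08, -0.0, -0.0]
ft_force: [-0.8, 0.2, 0.7]
grip_width: 0.05
grip_force: 0.0
```

servo_tool([
  {"translation": [0,0,-0.2],"spin": 0},
  {"translation": [0,0,0],"spin": 0},
])

```text
clock: 4.75
ee_pos: [0.4308, 0.0743, 0.018]
tool_rot: [0.997, -0.08, -0.0, -0.0]
ft_force: [-0.6, -0.3, -0.4]
grip_width: 0.0503
grip_force: 0.0
```

servo_tool([
  {"translation": [0,0,-0.2],"spin": 0},
  {"translation": [0,0,0],"spin": 0},
])

```text
clock: 5.0
ee_pos: [0.4308, 0.0743, 0.016]
tool_rot: [0.997, -0.08, -0.0, -0.0]
ft_force: [0.7, 0.0, 0.3]
grip_width: 0.05
grip_force: 0.0
```

servo_tool([
  {"translation": [0,0,-0.2],"spin": 0},
  {"translation": [0,0,0],"spin": 0},
])

```text
clock: 5.25
ee_pos: [0.4308, 0.0743, 0.014]
tool_rot: [0.997, -0.08, -0.0, -0.0]
ft_force: [-0.9, -0.4, 0.6]
grip_width: 0.0501
grip_force: 0.0
```

servo_tool([
  {"translation": [0,0,-0.1],"spin": 0},
  {"translation": [0,0,0],"spin": 0},
])

```text
clock: 5.5
ee_pos: [0.4309, 0.0743, 0.0131]
tool_rot: [0.997, -0.08, -0.0, -0.0]
ft_force: [-0.5, 0.5, 0.6]
grip_width: 0.0502
grip_force: 0.0
```

servo_tool([
  {"translation": [0,0,-0.1],"spin": 0},
  {"translation": [0,0,0],"spin": 0},
])

```text
clock: 5.75
ee_pos: [0.4308, 0.0743, 0.0121]
tool_rot: [0.997, -0.08, -0.0, -0.0]
ft_force: [0.5, -0.4, 0.4]
grip_width: 0.0499
grip_force: 0.0
```

servo_tool([
  {"translation": [0,0,-0.1],"spin": 0},
  {"translation": [0,0,0],"spin": 0},
])

```text
clock: 6.0
ee_pos: [0.4308, 0.0743, 0.0111]
tool_rot: [0.997, -0.08, -0.0, -0.0]
ft_force: [-0.3, -0.4, -0.2]
grip_width: 0.0498
grip_force: 0.0
```

servo_tool([
  {"translation": [0,0,-0.1],"spin": 0},
  {"translation": [0,0,0],"spin": 0},
])

```text
clock: 6.25
ee_pos: [0.4308, 0.0743, 0.0101]
tool_rot: [0.997, -0.08, -0.0, -0.0]
ft_force: [0.6, -0.1, -0.0]
grip_width: 0.0499
grip_force: 0.0
```

servo_tool([
  {"translation": [0,0,-0.1],"spin": 0},
  {"translation": [0,0,0],"spin": 0},
])

```text
clock: 6.5
ee_pos: [0.4308, 0.0743, 0.0091]
tool_rot: [0.997, -0.08, -0.0, -0.0]
ft_force: [0.2, -0.2, 0.1]
grip_width: 0.0499
grip_force: 0.0
```

servo_tool([
  {"translation": [0,0,-0.1],"spin": 0},
  {"translation": [0,0,0],"spin": 0},
])

```text
clock: 6.75
ee_pos: [0.4308, 0.0743, 0.0081]
tool_rot: [0.997, -0.08, -0.0, -0.0]
ft_force: [0.3, -0.8, 0.5]
grip_width: 0.0503
grip_force: 0.0
```

```bash
python3 - <<'E'
from h import *
d=grab('scene','s1.png');t=grab('top'); p=readout.read_state()['ee_pos']; u=w2p(d,p)[0]; print(u)
a=d['frame'][int(u[1])-70:int(u[1])+70,int(u[0])-90:int(u[0])+90,::-1]; cv2.imwrite('pics/s1c.png',cv2.resize(a,None,fx=4,fy=4))
E
```

```text
[388.36557639 225.36437965]
```

View pics/s1c.png

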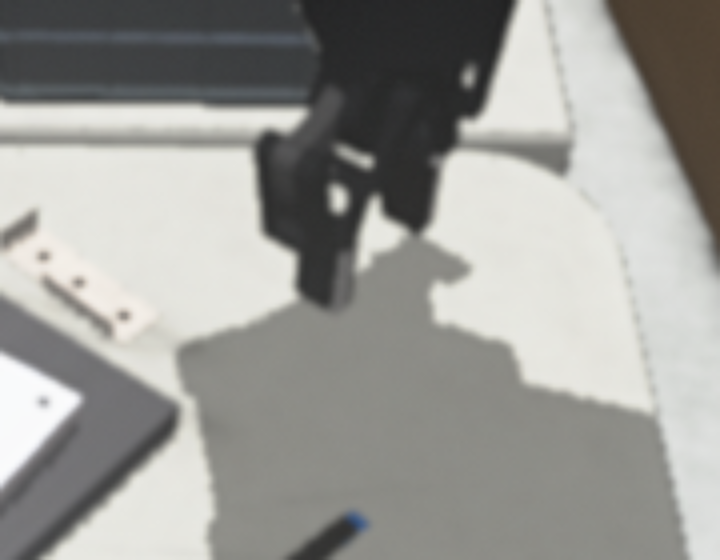

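The fingertips (crop 335,308 and 415,235) are almost touching the table, with the shadow meeting them.

servo_tool([
  {"translation": [0,0,-0.1],"spin": 0},
  {"translation": [0,0,0],"spin": 0},
])

```text
clock: 7.1
ee_pos: [0.4308, 0.0743, 0.0071]
tool_rot: [0.997, -0.08, -0.0, -0.0]
ft_force: [-0.6, 0.1, 0.5]
grip_width: 0.0499
grip_force: 0.0
```

servo_tool([
  {"translation": [0,0,-0.1],"spin": 0},
  {"translation": [0,0,0],"spin": 0},
])

```text
clock: 7.35
ee_pos: [0.4309, 0.0743, 0.0061]
tool_rot: [0.997, -0.08, -0.0, -0.0]
ft_force: [0.3, 0.6, 0.5]
grip_width: 0.0501
grip_force: 0.0
```

servo_tool([
  {"translation": [0,0,-0.1],"spin": 0},
  {"translation": [0,0,0],"spin": 0},
])

```text
clock: 7.6
ee_pos: [0.4308, 0.0743, 0.0051]
tool_rot: [0.997, -0.08, -0.0, -0.0]
ft_force: [-0.1, -0.6, -1.0]
grip_width: 0.0499
grip_force: 0.0
```

servo_tool([
  {"translation": [0,0,-0.1],"spin": 0},
  {"translation": [0,0,0],"spin": 0},
])

```text
clock: 7.85
ee_pos: [0.4308, 0.0742, 0.0041]
tool_rot: [0.997, -0.08, -0.0, -0.0]
ft_force: [-1.1, -0.2, 0.9]
grip_width: 0.0497
grip_force: 0.0
```

```bash
python3 - <<'E'
from h import *
d=grab('scene'); p=np.array([.4308,.0743,0]); a=-.16; X=np.array([np.cos(a),np.sin(a),0]); Y=np.array([-np.sin(a),np.cos(a),0])
for sy in (25,35,-25,-35):
  for sx in (-11,11):
    for z in (0,.01): print(sy,sx,z,((w2p(d,p+X*sx/1e3+Y*sy/1e3+[0,0,z])[0]-[298,155])*4).round())
a=d['frame'][155:295,298:478,::-1]; cv2.imwrite('pics/s2c.png',cv2.resize(a,None,fx=4,fy=4))
E
```

```text
25 -11 0 [346. 345.]
25 -11 0.01 [349. 327.]
25 11 0 [300. 318.]
25 11 0.01 [302. 300.]
35 -11 0 [331. 359.]
35 -11 0.01 [333. 342.]
35 11 0 [285. 332.]
35 11 0.01 [287. 315.]
-25 -11 0 [418. 274.]
-25 -11 0.01 [421. 256.]
-25 11 0 [372. 249.]
-25 11 0.01 [375. 231.]
-35 -11 0 [432. 261.]
-35 -11 0.01 [435. 243.]
-35 11 0 [387. 236.]
-35 11 0.01 [389. 218.]
```

View pics/s2c.png

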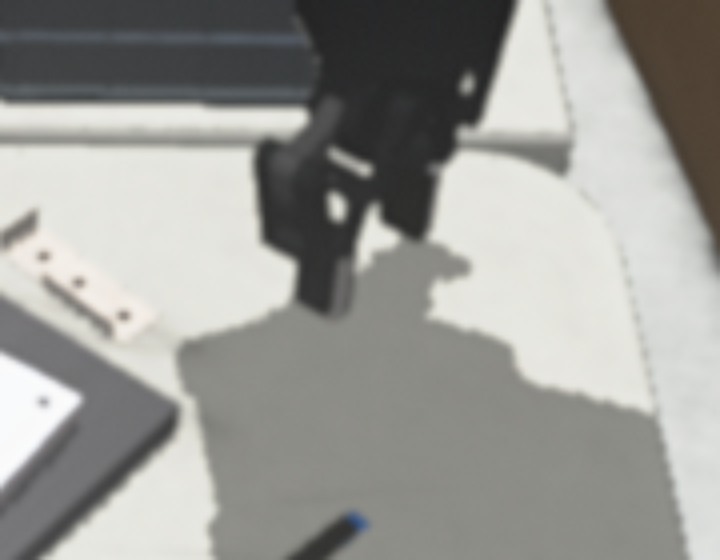

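servo_tool([
  {"translation": [0,0,-0.1],"spin": 0},
  {"translation": [0,0,0],"spin": 0},
])

```text
clock: 8.15
ee_pos: [0.4308, 0.0743, 0.0031]
tool_rot: [0.997, -0.08, -0.0, -0.0]
ft_force: [0.4, -0.4, 0.4]
grip_width: 0.0502
grip_force: 0.0
```

servo_tool([
  {"translation": [0,0,-0.1],"spin": 0},
  {"translation": [0,0,0],"spin": 0},
])

```text
clock: 8.4
ee_pos: [0.4309, 0.0743, 0.0021]
tool_rot: [0.997, -0.08, -0.0, -0.0]
ft_force: [-0.5, -0.3, -0.4]
grip_width: 0.0495
grip_force: 0.0
```

servo_tool([
  {"translation": [0,0,-0.1],"spin": 0},
  {"translation": [0,0,0],"spin": 0},
])

```text
clock: 8.65
ee_pos: [0.4308, 0.0743, 0.0011]
tool_rot: [0.997, -0.08, -0.0, -0.0]
ft_force: [0.4, -0.2, 0.1]
grip_width: 0.0501
grip_force: 0.0
```

servo_tool([
  {"translation": [0,0,-0.15],"spin": 0},
  {"translation": [0,0,0],"spin": 0},
])

```text
clock: 8.9
ee_pos: [0.4308, 0.0743, -0.0004]
tool_rot: [0.997, -0.08, -0.0, -0.0]
ft_force: [0.8, -0.4, 1.1]
grip_width: 0.0504
grip_force: 0.0
```

servo_tool([
  {"translation": [0,0,-0.15],"spin": 0},
  {"translation": [0,0,0],"spin": 0},
])

```text
clock: 9.15
ee_pos: [0.4308, 0.0743, -0.0019]
tool_rot: [0.997, -0.08, -0.0, -0.0]
ft_force: [-0.9, 0.4, 0.2]
grip_width: 0.0499
grip_force: 0.0
```

servo_tool([
  {"translation": [0,0,-0.15],"spin": 0},
  {"translation": [0,0,0],"spin": 0},
])

```text
clock: 9.4
ee_pos: [0.4308, 0.0743, -0.0034]
tool_rot: [0.997, -0.08, -0.0, -0.0]
ft_force: [-0.9, 0.9, 0.6]
grip_width: 0.0502
grip_force: 0.0
```

```bash
python3 - <<'E'
from h import *
d=grab('scene','s3.png'); 
for f in ('s1.png','s3.png'):
    g=cv2.imread('pics/'+f,0); print(f); 
    for c in range(374,386): print(c,[int(v) for v in g[224:248,c]])
E
```

```text
s1.png
374 [50, 49, 49, 53, 66, 91, 117, 133, 139, 139, 139, 139, 139, 139, 139, 139, 139, 139, 139, 139, 138, 139, 139, 139]
375 [52, 52, 52, 53, 53, 72, 103, 128, 138, 140, 139, 139, 139, 138, 138, 138, 139, 139, 139, 138, 139, 138, 138, 138]
376 [52, 52, 53, 52, 51, 60, 86, 116, 133, 140, 140, 139, 139, 139, 139, 138, 138, 138, 138, 139, 139, 138, 138, 139]
377 [51, 53, 52, 53, 51, 53, 69, 99, 125, 137, 139, 140, 139, 139, 138, 138, 139, 138, 138, 139, 139, 138, 138, 139]
378 [51, 50, 51, 51, 50, 49, 56, 80, 113, 134, 139, 139, 139, 139, 139, 139, 138, 139, 138, 138, 139, 139, 138, 138]
379 [50, 51, 51, 50, 50, 49, 55, 75, 105, 128, 139, 138, 139, 140, 138, 138, 138, 139, 139, 139, 139, 139, 139, 138]
380 [55, 57, 58, 59, 59, 62, 70, 85, 106, 125, 135, 140, 140, 139, 138, 140, 139, 140, 139, 139, 138, 138, 139, 138]
381 [71, 78, 78, 81, 84, 87, 91, 99, 110, 122, 134, 138, 139, 139, 139, 139, 139, 138, 140, 139, 139, 139, 140, 138]
382 [94, 99, 99, 100, 102, 104, 105, 107, 114, 125, 134, 138, 139, 139, 140, 140, 139, 139, 139, 139, 139, 139, 139, 138]
383 [104, 107, 106, 105, 104, 
[... 1027 characters left out ...]
, 54, 55, 57, 60, 62, 64, 67, 72, 74, 79, 85, 95, 109, 122, 133, 138, 140, 140, 139, 139, 139, 139, 139]
381 [69, 74, 75, 79, 82, 86, 88, 89, 92, 96, 99, 103, 106, 111, 121, 131, 139, 139, 139, 139, 139, 139, 139, 138]
382 [89, 95, 97, 100, 102, 104, 103, 103, 104, 104, 104, 104, 106, 112, 123, 134, 139, 139, 140, 139, 138, 138, 139, 139]
383 [101, 105, 105, 104, 104, 104, 103, 102, 101, 100, 98, 100, 106, 117, 130, 138, 139, 140, 139, 140, 139, 138, 138, 139]
384 [97, 101, 100, 98, 98, 97, 96, 96, 96, 96, 99, 103, 115, 128, 136, 141, 140, 139, 139, 139, 139, 138, 139, 139]
385 [94, 96, 96, 98, 99, 102, 105, 108, 110, 112, 114, 121, 129, 136, 140, 140, 139, 139, 139, 139, 138, 138, 140, 140]
```

servo_tool([
  {"translation": [0,0,-0.15],"spin": 0},
  {"translation": [0,0,0],"spin": 0},
])

```text
clock: 9.7
ee_pos: [0.4308, 0.0743, -0.0049]
tool_rot: [0.997, -0.08, -0.0, -0.0]
ft_force: [-0.2, -0.2, -0.7]
grip_width: 0.05
grip_force: 0.0
```

servo_tool([
  {"translation": [0,0,-0.15],"spin": 0},
  {"translation": [0,0,0],"spin": 0},
])

```text
clock: 9.95
ee_pos: [0.4308, 0.0743, -0.0064]
tool_rot: [0.997, -0.08, -0.0, -0.0]
ft_force: [0.4, 0.8, -0.5]
grip_width: 0.0498
grip_force: 0.0
```

servo_tool([
  {"translation": [0,0,-0.15],"spin": 0},
  {"translation": [0,0,0],"spin": 0},
])

```text
clock: 10.2
ee_pos: [0.4308, 0.0743, -0.0079]
tool_rot: [0.997, -0.08, -0.0, -0.0]
ft_force: [-0.1, 0.3, -0.4]
grip_width: 0.0498
grip_force: 0.0
```

```bash
python3 - <<'E'
from h import *
d=grab('scene','s4.png'); 
g=cv2.imread('pics/s4.png',0)
for c in range(372,386): print(c,[int(v) for v in g[226:248,c]])
a=d['frame'][180:260,350:457,::-1]; cv2.imwrite('pics/s4c.png',cv2.resize(a,None,fx=7,fy=7,interpolation=cv2.INTER_CUBIC))
print(readout.read_state()['joint_pos'])
E
```

```text
372 [64, 72, 70, 61, 56, 54, 51, 50, 55, 73, 104, 128, 138, 141, 140, 140, 140, 140, 139, 140, 139, 140]
373 [49, 49, 50, 49, 50, 50, 50, 52, 52, 62, 88, 116, 134, 139, 141, 139, 140, 139, 140, 140, 140, 139]
374 [49, 49, 49, 50, 52, 52, 51, 52, 52, 55, 70, 99, 124, 137, 140, 139, 140, 139, 139, 139, 139, 139]
375 [50, 50, 50, 51, 52, 53, 52, 52, 53, 52, 57, 79, 109, 129, 139, 140, 140, 139, 138, 138, 139, 139]
376 [49, 49, 49, 50, 51, 51, 52, 52, 52, 51, 50, 62, 89, 118, 134, 140, 139, 138, 139, 139, 139, 140]
377 [51, 51, 50, 50, 50, 51, 51, 51, 51, 50, 49, 51, 73, 105, 128, 138, 138, 139, 139, 139, 138, 139]
378 [51, 50, 50, 49, 50, 50, 50, 50, 50, 49, 49, 54, 70, 98, 124, 137, 139, 140, 139, 138, 139, 139]
379 [50, 49, 50, 50, 51, 53, 53, 55, 57, 58, 60, 67, 81, 102, 122, 135, 140, 139, 140, 139, 139, 139]
380 [54, 57, 60, 62, 65, 68, 70, 75, 79, 82, 84, 89, 98, 108, 123, 133, 138, 140, 139, 139, 139, 139]
381 [72, 79, 84, 86, 89, 90, 94, 97, 99, 102, 103, 104, 106, 112, 122, 133, 139, 140, 139, 139, 138, 139]
382 [91, 99, 102, 104, 104, 104, 104, 104, 105, 104, 104, 102, 105, 115, 125, 136, 139, 139, 139, 139, 139, 139]
383 [96, 104, 105, 104, 103, 103, 100, 100, 99, 97, 96, 98, 108, 121, 133, 138, 139, 139, 139, 139, 139, 139]
384 [95, 98, 98, 95, 96, 95, 95, 96, 99, 100, 103, 109, 119, 131, 138, 140, 139, 140, 139, 139, 139, 140]
385 [95, 98, 99, 103, 106, 108, 109, 112, 115, 118, 122, 129, 134, 138, 140, 139, 140, 139, 139, 139, 140, 140]
[ 0.13110567  0.5277131  -0.43233169  2.19990116  0.45627659  0.49905561
 -2.38619293]
```

View pics/s4c.png

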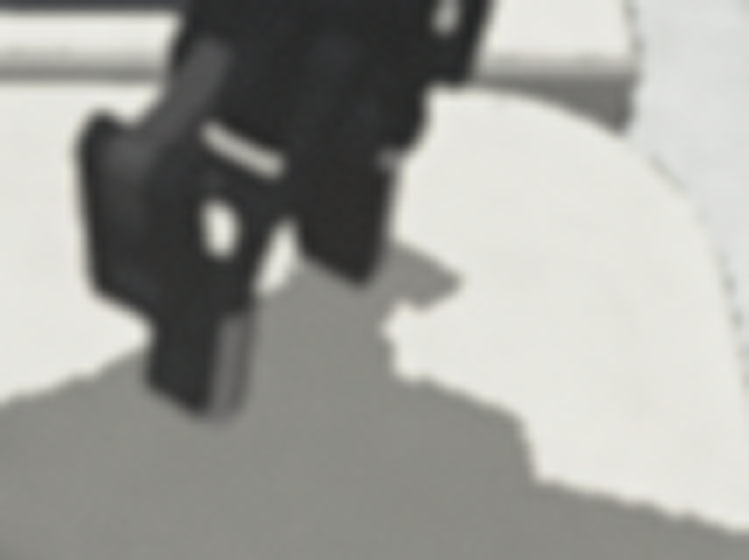

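servo_tool([
  {"translation": [0,0,-0.15],"spin": 0},
  {"translation": [0,0,0],"spin": 0},
])

```text
clock: 10.5
ee_pos: [0.4308, 0.0743, -0.0094]
tool_rot: [0.997, -0.08, -0.0, -0.0]
ft_force: [0.8, -0.6, 0.1]
grip_width: 0.0499
grip_force: 0.0
```

servo_tool([
  {"translation": [0,0,-0.15],"spin": 0},
  {"translation": [0,0,0],"spin": 0},
])

```text
clock: 10.75
ee_pos: [0.431, 0.0743, -0.01]
tool_rot: [0.997, -0.08, 0.0, 0.0]
ft_force: [-10.5, -1.4, 36.5]
grip_width: 0.0501
grip_force: 18.5
```

```bash
python3 - <<'E'
from h import *
d=grab('scene','s5.png'); 
g=cv2.imread('pics/s5.png',0)
for c in range(374,386,2): print(c,[int(v) for v in g[226:248,c]])
from cell import readout
print(readout.read_state()['ee_pos'],readout.read_state()['ft_force'])
E
```

```text
374 [49, 49, 49, 49, 51, 52, 52, 51, 52, 52, 55, 69, 98, 123, 137, 141, 140, 140, 138, 140, 139, 138]
376 [49, 49, 49, 49, 51, 51, 51, 52, 52, 50, 50, 49, 62, 89, 119, 135, 140, 140, 139, 139, 139, 139]
378 [51, 50, 49, 50, 51, 49, 49, 51, 51, 52, 51, 51, 55, 70, 98, 123, 137, 140, 139, 138, 139, 139]
380 [54, 59, 61, 64, 64, 70, 75, 80, 83, 85, 86, 88, 93, 100, 111, 122, 134, 139, 139, 139, 139, 139]
382 [80, 97, 103, 103, 104, 104, 104, 105, 105, 103, 103, 102, 102, 110, 121, 132, 137, 140, 138, 140, 138, 139]
384 [86, 95, 98, 96, 94, 95, 95, 98, 100, 102, 103, 106, 114, 127, 136, 140, 139, 140, 139, 139, 140, 139]
[ 0.43097612  0.07431305 -0.00995852] [-9.73616988 -1.78716391 36.97186822]
```

Contact came at ee_z = -0.010, so at this jaw opening the tip height is ee_z + 10 mm. I'll go to the near side of the plate.

servo_tool([
  {"translation": [0,0,5],"spin": 0},
  {"translation": [0,1,4],"spin": 0},
  {"translation": [0.6,5,0],"spin": 0},
  {"translation": [0.6,5,0],"spin": 0},
  {"translation": [0.6,5,0],"spin": 0},
  {"translation": [0.6,4,0],"spin": 0},
  {"translation": [0.3,1.8,0],"spin": 0},
  {"translation": [0,0,0],"spin": 0},
  {"translation": [0,0,0],"spin": 0},
])

```text
clock: 11.92
ee_pos: [0.458, 0.2908, 0.079]
tool_rot: [0.997, -0.081, -0.0, 0.0]
ft_force: [-0.1, -1.2, 0.4]
grip_width: 0.05
grip_force: 0.0
```

servo_tool([
  {"translation": [0,0,-4],"spin": 0},
  {"translation": [0,0,-2.1],"spin": 0},
  {"translation": [0,0,-0.5],"spin": 0},
  {"translation": [0.49,-0.08,0],"spin": 0},
  {"translation": [0.49,-0.08,0],"spin": 0},
  {"translation": [0.3,-0.05,0],"spin": 0},
  {"translation": [0.3,-0.05,0],"spin": 0},
  {"translation": [0.3,-0.05,0],"spin": 0},
  {"translation": [0.3,-0.05,0],"spin": 0},
])

```text
clock: 13.05
ee_pos: [0.4795, 0.2886, 0.0131]
tool_rot: [0.997, -0.08, -0.0, 0.0]
ft_force: [-2.4, 0.0, 1.8]
grip_width: 0.0501
grip_force: 1.7
```

servo_tool([
  {"translation": [0.2,-0.033,0],"spin": 0},
  {"translation": [0.2,-0.033,0],"spin": 0},
  {"translation": [0.2,-0.033,0],"spin": 0},
  {"translation": [0,0,0],"spin": 0},
])

```text
clock: 13.55
ee_pos: [0.4857, 0.288, 0.0132]
tool_rot: [0.997, -0.08, 0.0, -0.0]
ft_force: [-3.0, 2.0, 0.9]
grip_width: 0.0501
grip_force: 1.5
```

servo_tool([
  {"translation": [0.2,-0.033,0],"spin": 0},
  {"translation": [0.15,-0.025,0],"spin": 0},
  {"translation": [0,0,0],"spin": 0},
])

```text
clock: 13.92
ee_pos: [0.4893, 0.2871, 0.0132]
tool_rot: [0.997, -0.08, 0.0, -0.0]
ft_force: [-2.7, 2.3, 1.4]
grip_width: 0.0499
grip_force: 1.4
```

servo_tool([
  {"translation": [0.15,-0.025,0],"spin": 0},
  {"translation": [0,0,0],"spin": 0},
])

```text
clock: 14.18
ee_pos: [0.4908, 0.2869, 0.0132]
tool_rot: [0.997, -0.08, 0.0, -0.0]
ft_force: [-3.5, 2.1, 1.1]
grip_width: 0.05
grip_force: 1.5
```

```bash
python3 - <<'E'
from h import *
d=grab('top','t6.png'); print(readout.read_state()['ee_pos'],readout.read_state()['ft_force'])
a=d['frame'][170:290,195:355,::-1]; cv2.imwrite('pics/t6c.png',cv2.resize(a,None,fx=5,fy=5,interpolation=cv2.INTER_CUBIC))
E
```

```text
[0.49080227 0.28684447 0.01318587] [-1.67322665  3.02506833  1.764631  ]
```

View pics/t6c.png

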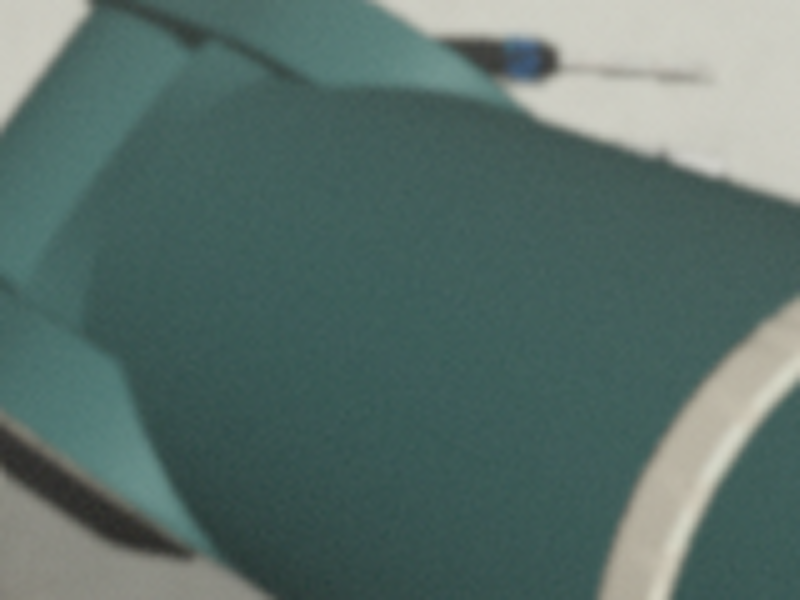

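The arm blocks the top view, so I'll feel for the fence instead.

servo_tool([
  {"translation": [0.1,-0.016,0],"spin": 0},
  {"translation": [0,0,0],"spin": 0},
])

```text
clock: 14.48
ee_pos: [0.4917, 0.2867, 0.0132]
tool_rot: [0.997, -0.08, -0.0, -0.0]
ft_force: [-3.5, 1.8, 1.1]
grip_width: 0.0503
grip_force: 1.8
```

servo_tool([
  {"translation": [0.1,-0.016,0],"spin": 0},
  {"translation": [0,0,0],"spin": 0},
])

```text
clock: 14.72
ee_pos: [0.4927, 0.2866, 0.0131]
tool_rot: [0.997, -0.08, -0.0, -0.0]
ft_force: [-3.5, 2.2, 1.7]
grip_width: 0.0502
grip_force: 2.1
```

servo_tool([
  {"translation": [0.05,-0.008,0],"spin": 0},
  {"translation": [0,0,0],"spin": 0},
])

```text
clock: 14.98
ee_pos: [0.4928, 0.2866, 0.0131]
tool_rot: [0.997, -0.08, -0.0, -0.0]
ft_force: [-6.9, 2.6, 2.3]
grip_width: 0.0504
grip_force: 3.3
```

Fence contact came exactly where predicted. I'll press once more to square the plate, then back off and look.

servo_tool([
  {"translation": [0.05,-0.008,0],"spin": 0},
  {"translation": [0,0,0],"spin": 0},
])

```text
clock: 15.22
ee_pos: [0.493, 0.2866, 0.0131]
tool_rot: [0.997, -0.08, -0.001, 0.0]
ft_force: [-7.5, 3.6, 3.7]
grip_width: 0.0501
grip_force: 4.3
```

servo_tool([
  {"translation": [-0.3,0.05,0],"spin": 0},
  {"translation": [-1,0.16,0],"spin": 0},
  {"translation": [-2,0.3,0],"spin": 0},
  {"translation": [0,0,5],"spin": 0},
  {"translation": [0,4,6],"spin": 0.17},
  {"translation": [0,6,2],"spin": 0.18},
  {"translation": [0,6,0],"spin": 0.18},
  {"translation": [0,6,0],"spin": 0.18},
  {"translation": [0,3,0],"spin": 0.18},
  {"translation": [0,0,0],"spin": 0},
])

```text
clock: 16.48
ee_pos: [0.4589, 0.5375, 0.1342]
tool_rot: [0.933, 0.359, -0.001, -0.001]
ft_force: [0.2, -0.2, -0.6]
grip_width: 0.0505
grip_force: 0.0
```

```bash
python3 - <<'E'
from h import *
print({k:np.round(v,3) for k,v in readout.read_state().items() if k in('clock','ee_pos','joint_pos','tool_rot')})
d=grab('top','t7.png'); s=grab('scene','s7.png')
a=d['frame'][170:290,195:355,::-1]; b=s['frame'][200:360,165:350,::-1]
cv2.imwrite('pics/c7.png',np.vstack([cv2.resize(a,(560,420//1),interpolation=cv2.INTER_CUBIC)[:300],cv2.resize(b[:140],(397,300),interpolation=cv2.INTER_CUBIC)[:, :397] if 0 else np.pad(cv2.resize(b[:140],(397,300),interpolation=cv2.INTER_CUBIC),((0,0),(0,163),(0,0)))]))
E
```

```text
{'clock': np.float64(16.475), 'joint_pos': array([-0.438,  0.77 , -0.752,  1.441,  0.547,  1.147, -2.111]), 'ee_pos': array([0.459, 0.537, 0.134]), 'tool_rot': array([ 0.933,  0.359, -0.001, -0.001])}
```

View pics/c7.png

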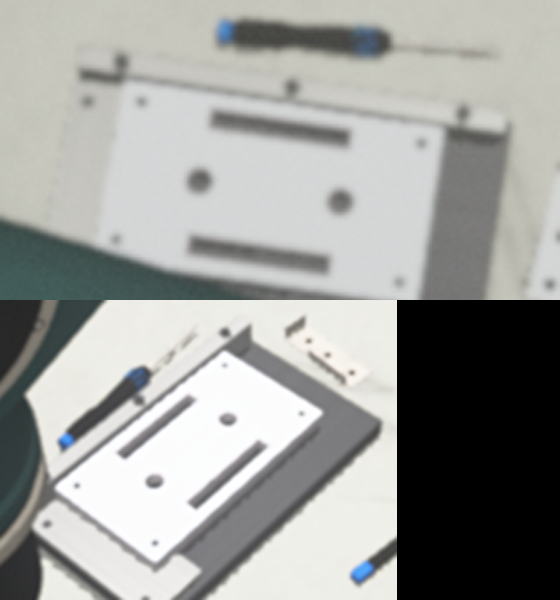

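Top half of the picture: the plate is now parallel to the fence and close to it, with holes at (199,181) and (340,202). Now the remaining slide.

```bash
python3 - <<'E'
from fit import *
t=grab('top');s=grab('scene')
x,r=fit([(t,PL[[1,4,5]],pix([[443,128],[199,181],[340,202]],3.5,[195,170])),(s,PL,pix([[55,189],[225,50],[322,113],[157,266],[154,181],[228,119]],2.145,[165,200]))],[.54,.27,-.16])
print(x.round(4),r)
F=np.array([.5426,.2491,-.1642]);c,k=np.cos(F[2]),np.sin(F[2]);D=x[:2]-F[:2]
print('fixture frame',c*D[0]+k*D[1],-k*D[0]+c*D[1],x[2]-F[2])
for f in ([0,.145],[0,.13],[0,.091]): print(f,F[0]+c*f[0]-k*f[1],F[1]+k*f[0]+c*f[1])
E
```

```text
[ 0.5468  0.2721 -0.1572 -0.0011  0.0006  0.0011 -0.0006] [[[0.3, -0.4], [-0.1, 0.2], [-0.1, -0.0]], [[0.2, -0.2], [-0.5, 1.0], [0.2, 0.1], [-0.4, -1.4], [0.5, 0.4], [0.1, 0.2]]]
fixture frame 0.0003632598846302739 0.023366437955957255 0.006967376587032975
[0, 0.145] 0.5663021558552971 0.3921496690237737
[0, 0.13] 0.5638502086978525 0.37735142740062466
[0, 0.091] 0.5574751460884968 0.33887599918043726
```

servo_tool([
  {"translation": [2,-1,0],"spin": 0.168},
  {"translation": [2,-2,0],"spin": 0.168},
  {"translation": [2,-3,0],"spin": 0.168},
  {"translation": [2,-3,0],"spin": 0.167},
  {"translation": [1.5,-3,-2],"spin": 0},
  {"translation": [1,-2,-2],"spin": 0},
  {"translation": [0,0,0],"spin": 0},
  {"translation": [0,0,0],"spin": 0},
])

```text
clock: 17.68
ee_pos: [0.565, 0.3965, 0.0954]
tool_rot: [0.764, 0.645, 0.0, -0.0]
ft_force: [-0.8, -0.1, 1.6]
grip_width: 0.0502
grip_force: 0.0
```

servo_tool([
  {"translation": [0,0,-5],"spin": 0},
  {"translation": [0,0,-2.6],"spin": 0},
  {"translation": [0,0,-0.65],"spin": 0},
  {"translation": [-0.165,-0.99,0],"spin": 0},
  {"translation": [-0.165,-0.99,0],"spin": 0},
  {"translation": [-0.165,-0.99,0],"spin": 0},
  {"translation": [0,0,0],"spin": 0},
])

```text
clock: 18.55
ee_pos: [0.5613, 0.3645, 0.013]
tool_rot: [0.765, 0.644, 0.0, 0.0]
ft_force: [-0.4, 0.8, -0.2]
grip_width: 0.0501
grip_force: 0.0
```

servo_tool([
  {"translation": [-0.05,-0.3,0],"spin": 0},
  {"translation": [-0.05,-0.3,0],"spin": 0},
  {"translation": [-0.05,-0.3,0],"spin": 0},
  {"translation": [0,0,0],"spin": 0},
])

```text
clock: 19.05
ee_pos: [0.5592, 0.3568, 0.0125]
tool_rot: [0.765, 0.645, 0.0, -0.0]
ft_force: [0.2, 1.8, 2.1]
grip_width: 0.0499
grip_force: 1.0
```

servo_tool([
  {"translation": [-0.04,-0.25,0],"spin": 0},
  {"translation": [-0.04,-0.25,0],"spin": 0},
  {"translation": [-0.04,-0.25,0],"spin": 0},
  {"translation": [-0.04,-0.25,0],"spin": 0},
  {"translation": [0,0,0],"spin": 0},
])

```text
clock: 19.68
ee_pos: [0.5577, 0.3463, 0.0124]
tool_rot: [0.765, 0.644, -0.0, 0.0]
ft_force: [-0.2, 1.8, 1.3]
grip_width: 0.0501
grip_force: 1.1
```

servo_tool([
  {"translation": [-0.025,-0.15,0],"spin": 0},
  {"translation": [-0.025,-0.15,0],"spin": 0},
  {"translation": [-0.016,-0.1,0],"spin": 0},
  {"translation": [0,0,0],"spin": 0},
])

```text
clock: 20.18
ee_pos: [0.5569, 0.3422, 0.0122]
tool_rot: [0.765, 0.644, -0.0, 0.0]
ft_force: [0.1, 0.3, -0.5]
grip_width: 0.0503
grip_force: 0.0
```

servo_tool([
  {"translation": [-0.016,-0.1,0],"spin": 0},
  {"translation": [0,0,0],"spin": 0},
])

```text
clock: 20.42
ee_pos: [0.5568, 0.3416, 0.0124]
tool_rot: [0.765, 0.644, -0.0, 0.0]
ft_force: [-0.9, -0.5, 0.2]
grip_width: 0.05
grip_force: 0.0
```

servo_tool([
  {"translation": [-0.016,-0.1,0],"spin": 0},
  {"translation": [0,0,0],"spin": 0},
])

```text
clock: 20.68
ee_pos: [0.5566, 0.3407, 0.0124]
tool_rot: [0.765, 0.644, -0.0, -0.0]
ft_force: [0.0, 0.8, -0.5]
grip_width: 0.05
grip_force: 0.0
```

```bash
python3 - <<'E'
from h import *
s=grab('scene','s8.png')
cv2.imwrite('pics/c8.png',cv2.resize(s['frame'][200:360,165:350,::-1],None,fx=3.75,fy=3.75,interpolation=cv2.INTER_CUBIC))
E
```

```text
(no output)
```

Force fell to zero, which suggests the plate dropped. I'll retreat and check.

servo_tool([
  {"translation": [0.165,0.99,0],"spin": 0},
  {"translation": [0.33,2,0],"spin": 0},
  {"translation": [0.2,1,3],"spin": 0},
  {"translation": [0,3,5],"spin": 0},
  {"translation": [0,6,4],"spin": 0},
  {"translation": [-2,6,0],"spin": 0},
  {"translation": [-3,5,0],"spin": 0},
  {"translation": [-3,4,0],"spin": 0},
  {"translation": [-2,2,0],"spin": 0},
  {"translation": [0,0,0],"spin": 0},
])

```text
clock: 21.98
ee_pos: [0.4602, 0.6347, 0.127]
tool_rot: [0.763, 0.646, -0.0, -0.001]
ft_force: [0.1, -0.5, -0.1]
grip_width: 0.05
grip_force: 0.0
```

```bash
python3 - <<'E'
from h import *
print({k:np.round(v,3) for k,v in readout.read_state().items() if k in('clock','ee_pos')})
d=grab('top','t9.png'); s=grab('scene','s9.png')
a=d['frame'][180:280,200:345,::-1]; b=s['frame'][200:350,165:345,::-1]
a=cv2.resize(a,None,fx=2.75,fy=2.75*1,interpolation=cv2.INTER_CUBIC); b=cv2.resize(b,None,fx=2.2,fy=2.2,interpolation=cv2.INTER_CUBIC)
o=np.zeros((600,400,3),np.uint8); o[:a.shape[0],:a.shape[1]]=a[:,:400]; h=min(b.shape[0],600-a.shape[0]); o[a.shape[0]:a.shape[0]+h,:b.shape[1]]=b[:h]
print(a.shape); o=cv2.copyMakeBorder(o,0,0,0,0,0)
# pure overlay of predicted seated (green) vs. raised (red) plate corners, at right
from fit import T,PL
F=[.5426,.2491,-.1642]
q=[]
for dd,x0,y0,off in ((d,200,180,[-.0011,.0006,0]),(s,165,200,[.0011,-.0006,0])):
    im=cv2.resize(dd['frame'][y0:y0+(100 if dd is d else 150),x0:x0+180,::-1],None,fx=2.2,fy=2.2,interpolation=cv2.INTER_CUBIC)
    for zz,col in ((25,(0,200,0)),(30,(0,0,255))):
        M=PL.copy();M[:,2]=zz
        for u in (w2p(dd,T(F,M)+off)-[x0,y0]+.5)*2.2: cv2.circle(im,tuple(int(round(v)) for v in u),2,col,-1)
    q.append(im)
r=np.zeros((600,400,3),np.uint8); v=np.vstack(q); r[:v.shape[0],:v.shape[1]]=v[:600,:400]
cv2.imwrite('pics/c9.png',np.hstack([o,r]))
E
```

```text
{'clock': np.float64(21.975), 'ee_pos': array([0.46 , 0.635, 0.127])}
(275, 399, 3)
```

View pics/c9.png

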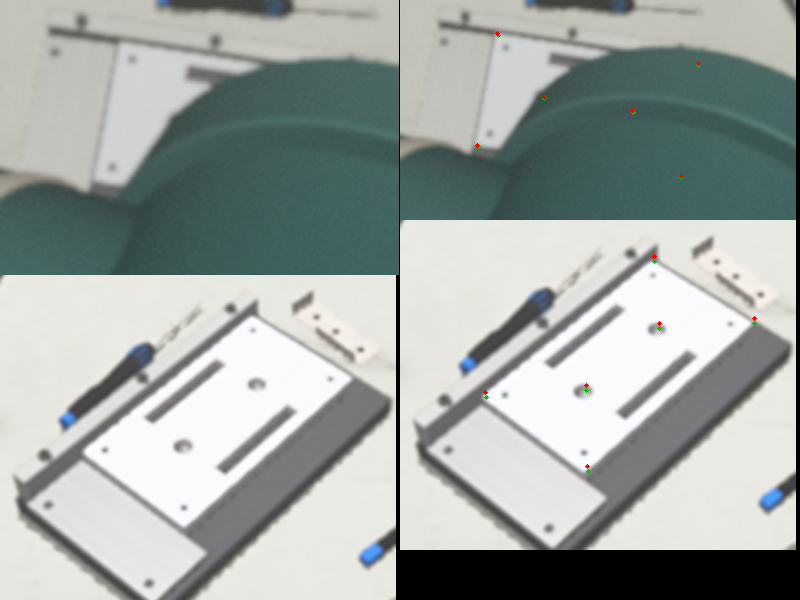

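Scene panel: both ends of the plate match the predicted seated corners (green) and not the raised ones (red). The pins show inside both holes, there is a narrow gap to the ledge, and the bracket, driver and spudger haven't moved. The hand is clear.

```bash
python3 -c "from cell import ticket; print(ticket.close_job())"
```

```text
the job is handed in; nothing more can be done
None
```

The plate appears seated flat over both pins and square to the fence; the driver, bracket and spudger weren't touched, the hand is clear, and I handed the job in at about 22 s (the verdict isn't shown to me).

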